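Index the raking-light lamp one hole

ROBOT

A 6-joint arm with a two-finger parallel gripper is mounted at the origin on the work surface. World frame = base frame: x ahead of the robot, y to its left, z up, the work surface at z = 0. Lengths are in m, angles in rad, forces in N, time in s.
With the tool pointing down it reaches from about 0.2 to 0.875 m from the base axis. Payload 3.4 kg.
Tool frame: the origin (TCP) lies midway between the tips of the shut fingers; the grasp point (between the pads) lies 19 mm behind it (env.grip_depth is the distance from the TCP to the grasp point, in m); z points along the fingers, y is the line along which they close (so a half turn about z gives the same grasp; the last joint's range is limited). The gripper opens to 94 mm and grips with 3 to 60 N. Pads are 16 mm wide; open, the fingers measure 119 mm over their backs; the gripper's body (75 mm by 177 mm) begins 78 mm behind the grasp point.
Start: joints at [-1.368, 0.276, 1.505, -0, 1.361, -0.121], TCP at [0.183, -0.545, 0.205] pointing down, gripper open.
Joint ranges: [-2.89, 2.89], [-0.75, 2.08], [0.22, 2.7], [-1.18, 4.32], [0.11, 2.71], [-2.7, 2.7]. Speed limits (rad/s): [2.57, 2.57, 3.14, 3.14, 3.14, 3.14].

INTERFACE

Orientations are given as [roll, pitch, yaw] about the fixed x, y, z axes, in that order (R = Rz(yaw) Ry(pitch) Rx(roll)).
In Python, from rig import telemetry, imaging, job_done, env gives the robot as it stands. The module is installed in compiled form; this text tells all that it offers.
- The arm moves only by the shell command python3 -m handwheel 'ROWS' [OPENING] [FORCE]. ROWS is text: rows parted by semicolons, each of 6 numbers parted by spaces: the shift along the world's x, y, z normalised to -1 to 1, where 1 is 0.025 m, then the turn, a rotation vector about the world's x, y, z normalised to -1 to 1, where 1 is 5 degrees. A call has 1 to 20 rows; each row shifts and turns the commanded pose from where the row before left it; what a row does not reach is not made up. A row lasts 1/8 s, in which the tool goes at most 62.5 mm and 10.7 degrees, less where a joint would pass 70% of its speed; a pose out of reach is approached as far as the arm can. A call with a number of a shift or a turn outside -1 to 1 is refused whole. A call with a gripper value outside its range is refused whole. OPENING is the opening, from -1 (shut) to 1 (fully open), set as the call begins (- or left out, the last holds). The fingers move at their own pace and stop on an object; FORCE is the grip in N (left out, the last holds). Time passes only in rows, so rows that do not move let the fingers close. It gives the time, the measured TCP pose, the force, the opening and the grip force at its end, in the units of the state.
- telemetry.state(): the state, without advancing time (a new reading comes with each control period).
- imaging.read_camera(name): name is "scene" or "top"; returns the picture (420x560x3 uint8, red, green, blue); there is no depth.
- imaging.camera_params(name): a dict with "mtx" (3x3 intrinsics, pixels), "rvec" (rotation vector, rad) and "tvec" (3), from world to camera coordinates, as OpenCV has them. Camera axes: x right, y down, z forward; pixel columns grow to the right and rows downward; lengths in m; the calibration is good to about 2 mm. A picture is of the moment at which its call begins. camera_params takes no time and is no camera call.
- job_done(): hands the job in; it is judged then, once.
The state is a dict: "t": time; "qpos": joint angles; "joint_velocities": joint speeds; "joint_torque": joint torques, N m; "tool_pos": TCP position; "ee_rot": TCP orientation; "force": force on the tool from outside, world axes, zero at the start; "wrist_torque": the same for the moment, N m; "grip_width": finger opening in m; "gripper_force": force on a finger pad.
Only numpy, scipy, OpenCV 4.12 (cv2) and the standard library are available. Lean on these libraries where they do the work, as an engineer would, in place of code of your own. Each camera call takes 0.05 s, during which the arm holds its last target. There are 200 camera calls.

TASK

The painted sherd on the stand is to be photographed under raking light from the next direction: hook a fingertip under the red pull ring of the lamp arm's spring index pin, lift the pin right out of its hole, swing the arm by the ring one hole clockwise (seen from above), no further, and let the pin spring fully home in that hole. Do it gently with the fingertip alone: do not pinch, squeeze or force the ring. Do not touch the lamp head, do not shift the sherd on the stand, and leave everything else on the bench where it is.

Things in the scene. Friction and masses are not known exactly. Their poses are not given: they have to be found in the camera images.
- stand: Raking-light stand bolted to the bench, placed and turned anew each time. Origin: centre of its underside, on the bench and on the arm's swing axis; z up; x runs from the index pin's starting hole, on the robot's side, to the lamp on the far side. Its round dark index plate, 310 mm across, top 18 mm high, has 12 brass-bushed 12 mm holes 30 degrees (0.524 rad) apart on a 135 mm radius.
- object_table (a point): Centre of the top of the stand's fixed round black object table, 160 mm across, 90 mm above the bench; the sherd lies on it.
- lamp_arm (a joint): Swing of the aluminium lamp arm about the stand's vertical axis, rad: 0 at the start, positive clockwise seen from above (the ring moves to the robot's left, the lamp to its right). The next hole is at 0.524. Friction 0.12 N m (1 N at the ring); play about 0.008 with the pin home; it stays where it is left.
- short_end (a point): Short end of the lamp arm, 165 mm from the swing axis: a flat bar 36 mm wide, its top (this point) 32 mm above the bench; it carries the index pin 30 mm further in. The other end, 210 mm beyond the axis, carries the lamp on a thin post.
- index_pin (a joint): Lift of the spring index pin, m: 0 fully home in a hole, stop at 0.014. The 10 mm round-nosed pin reaches 10 mm into the plate and is clear of it from 0.010 on; let go between holes it rides on the plate at 0.010 and snaps into the next hole that it meets. Spring and weight pull it down with about 5 N at home, 11 N at full lift.
- pull_ring: Red ring fixed on top of the index pin: 6 mm wire, 48 mm inside, 60 mm outside diameter, leaning back 30 degrees from upright (top away from the robot). Origin: its centre, 92 mm above the bench with the pin home, 121 mm from the swing axis (top edge 118 mm high). x: square to the ring, along the arm to the stand's axis, away from the robot and 30 degrees down. It does not swivel: it rises with the pin and turns with the arm.
- pin_collar (a point): Foot of the ring on the pin's axis, top of the black collar (18 mm across, 8 mm high), 66.5 mm above the bench with the pin home, 135 mm from the swing axis. Below it the six-sided plunger body, 25 mm across, stands on the arm up to 57 mm. Behind the ring's top edge 25 mm are free to the edge of the object table, which is lower.
- next_hole (a point): Mouth of the hole into which the pin must go, on top of the index plate, 18 mm above the bench; the pin stands in it when the arm has swung 30 degrees clockwise.
- sherd: Painted sherd of a tin-glazed dish lying loose on the object table, 92 x 64 x 8 mm; origin at the middle of its underside.
- sherd_blue: Blue painted sherd lying on white tissue, 118 x 78 x 8 mm, loose; origin at the middle of its underside.
- sherd_small: Small yellow and blue sherd on the tissue, 62 x 40 x 8 mm, loose; origin at the middle of its underside.
- spatula: Spatula lying on the bench, loose.
- soft_brush: Brush lying on the bench, loose.
- jar: Glass jar with a steel lid, 68 mm across, 85 mm high, loose; origin at the middle of its foot.
- solvent: White bottle with a blue cap, 60 mm across, 150 mm high, loose; origin at the middle of its foot.
- brush_pot: Terracotta pot with brushes, 76 mm across, 100 mm high, the brushes 220 mm, loose; origin at the middle of its foot.
- dish: Painted dish, 240 mm across, 26 mm high, loose; origin at the middle of its foot.
- lamp_head: Black LED lamp head on the post at the far end of the lamp arm, 26 x 92 x 62 mm, its white face tilted down towards the sherd. This frame turns with the arm: its origin lies on the swing axis at bench level, x along the arm; the head's centre is at x = 186 mm, 182 mm up. It must not be touched.

How it is judged:
By the outcome, as a careful person would: the job done as asked, in the order asked, and still so for the second after the job is handed in, with the robot touching nothing.
It also fails if it takes over 48 s, if anything falls off the work surface, if the arm or the gripper's body presses on something with over 40 N, if the wrist force passes 120 N, or if a joint passes its speed limit or range.

## Working session

There is one attempt and no reset: what is moved stays moved. The work goes in short steps, Python scripts to look and compute and a shell command to move; the robot and the scene stay as the last step left them, time stands still between calls to the robot, and variables do not carry over. Pictures are saved under pics/ and viewed, at most 10 in all, crops included, and the job is handed in when it is done.

```bash
mkdir -p pics; python3 - <<'E'
from rig import telemetry, imaging, env
import cv2,numpy as np
for n in("scene","top"):
    im=imaging.read_camera(n); cv2.imwrite(f"pics/{n}0.png",im[:,:,::-1]); p=imaging.camera_params(n)
    R=cv2.Rodrigues(p['rvec'])[0]; print(n,p['mtx'].tolist(),(-R.T@p['tvec']).ravel(),R[2])
    hsv=cv2.cvtColor(im,cv2.COLOR_RGB2HSV); m=((hsv[...,0]<6)|(hsv[...,0]>174))&(hsv[...,1]>170)&(hsv[...,2]>80)
    k,l,s,c=cv2.connectedComponentsWithStats(m.astype('uint8'))
    for i in range(1,k):
        if s[i,4]>15: print(s[i],c[i])
s=telemetry.state();print(s)
E
```

```text
scene [[511.20927804439185, 0.0, 280.9573903989195], [0.0, 511.20927804439185, 208.18270260712433], [0.0, 0.0, 1.0]] [1.16999876 0.7268567  1.25506896] [-0.43779452 -0.44247847 -0.78265494]
[231 176  16   9  37] [238.56756757 180.02702703]
top [[410.646760444226, 0.0, 285.1858477996516], [0.0, 410.646760444226, 210.60081607935624], [0.0, 0.0, 1.0]] [0.40245208 0.04734222 1.18566527] [ 0.11178802  0.01153044 -0.99366518]
[334 199  21  13  55] [346.49090909 203.98181818]
{'t': 0.1, 'qpos': array([-1.36798219e+00,  2.76530317e-01,  1.50596613e+00, -1.68364142e-05,
        1.36071141e+00, -1.20999297e-01]), 'joint_velocities': array([ 9.96633960e-04, -1.75992560e-03, -3.02626130e-03, -3.83875724e-05,
        1.57546266e-04,  2.15690407e-03]), 'joint_torque': array([ 9.16936224e-04, -4.05456448e+01, -2.37780511e+01,  7.01324316e-02,
        2.98320246e-02, -5.59740329e-05]), 'tool_pos': array([ 0.18284432, -0.54463071,  0.20470817]), 'ee_rot': array([-3.13998727e+00, -1.78621663e-04,  3.23816814e-01]), 'force': array([-0.71256969, -0.23872784, -0.03538002]), 'wrist_torque': array([-0.03318463,  0.02216273,  0.01091321]), 'gripper_force': 0.0, 'grip_width': 0.09365536049360514}
```

View pics/scene0.png

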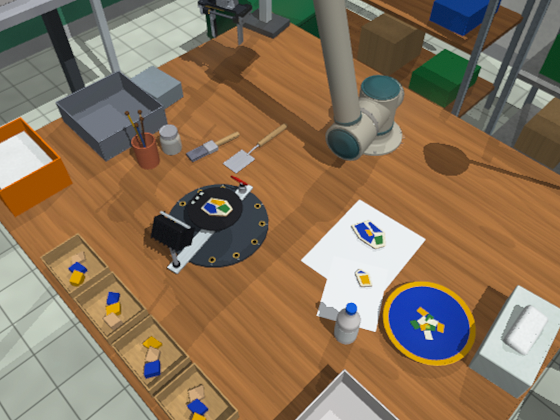

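View pics/top0.png

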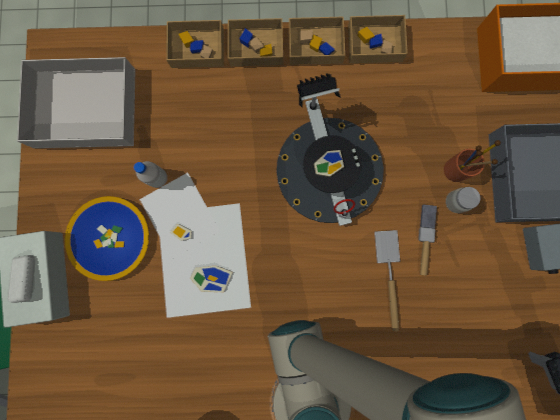

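The scene view shows the stand with its ring near (238,180). The top view has the plate centred near (331,170), the ring near (345,206) and the lamp at (318,90). The brush pot, jar and spatulas are to the right of the stand, clear of it.

```bash
cat > h.py <<'E'
from rig import telemetry, imaging
import cv2,numpy as np
from scipy.optimize import least_squares
def cam(n):
    p=imaging.camera_params(n); return p['mtx'],cv2.Rodrigues(p['rvec'])[0],np.array(p['tvec']).ravel()
def ray(n,uv):
    K,R,t=cam(n); d=np.linalg.inv(K)@np.r_[uv,1]; return -R.T@t, R.T@d
def onz(n,uv,z):
    o,d=ray(n,uv); return o+d*(z-o[2])/d[2]
def proj(n,P):
    p=imaging.camera_params(n); return cv2.projectPoints(np.float64(P).reshape(-1,3),p['rvec'],p['tvec'],p['mtx'],None)[0].reshape(-1,2)
def redblobs(im):
    hsv=cv2.cvtColor(im,cv2.COLOR_RGB2HSV); return ((hsv[...,0]<6)|(hsv[...,0]>174))&(hsv[...,1]>150)&(hsv[...,2]>70)
E
python3 - <<'E'
from h import *
ap=onz("top",(331,170),.018)[:2]; print(ap)
for n in("top","scene"):
    im=cv2.imread(f"pics/{n}0.png")[:,:,::-1].copy(); hsv=cv2.cvtColor(im,cv2.COLOR_RGB2HSV).astype(int)
    m=(hsv[...,0]>12)&(hsv[...,0]<32)&(hsv[...,1]>90)&(hsv[...,2]>70)
    k,l,s,c=cv2.connectedComponentsWithStats(m.astype('uint8'),connectivity=8)
    pts=[]
    for i in range(1,k):
        if 3<=s[i,4]<80:
            P=onz(n,c[i],.018)[:2]
            if .12<np.hypot(*(P-ap))<.15: pts.append(P)
    pts=np.array(pts); print(n,len(pts))
    f=lambda q:np.r_[np.hypot(*(pts-q[:2]).T)-.135]
    r=least_squares(f,ap,loss='soft_l1',f_scale=.002)
    a=np.arctan2(*(pts-r.x).T[::-1]); ph=np.angle(np.exp(12j*a).mean())/12
    print(r.x,np.round(f(r.x)*1e3,1),'phase deg',np.degrees(ph),np.round(np.degrees((a-ph)),1))
    # red ring pixels: cast on the ring centre height
    v,u=np.nonzero(redblobs(im)); 
    sel=[(x,y) for x,y in zip(u,v) if np.hypot(*(onz(n,(x,y),.095)[:2]-ap))<.2]
    (x,y),_=cv2.minEnclosingCircle(np.float32(sel)); print('ring',len(sel),x,y,onz(n,(x,y),.092))
E
```

```text
[ 0.64908123 -0.07373109]
top 10
[ 0.65188286 -0.06915061] [-0.7  0.4  0.  -0.5 -0.3  0.1  0.2 -0.5 -0.2 -0.1] phase deg 13.190854746735358 [ -32.7   30.2  -59.8   60.1  -89.4   89.9 -119.2  119.9 -149.6  150.4]
ring 80 344.0 206.0 [ 0.53461165 -0.09770909  0.092     ]
scene 8
[ 0.65252002 -0.07084023] [ 4.1  4.3 -1.1 -1.  -0.1  0.4  1.4  1.5] phase deg 13.490435993094875 [-149.9 -119.2  -89.6  149.5  119.3   89.5   59.9   30.4]
ring 38 239.0 180.0 [ 0.5344473  -0.09770486  0.092     ]
```

```bash
python3 -m handwheel '0 0 0.6 0 0 -.53;0 0 .6 0 0 -.53;.56 .98 .1 0 0 0;.56 .98 .1 0 0 0;.56 .98 .1 0 0 0;.56 .98 .1 0 0 0;.56 .98 .1 0 0 0;.56 .98 .1 0 0 0;.56 .98 .1 0 0 0;.56 .98 .1 0 0 0;.56 .98 .1 0 0 0;.56 .98 .1 0 0 0;.56 .98 .1 0 0 0;.56 .98 .1 0 0 0;.56 .98 .1 0 0 0;.56 .98 .1 0 0 0;.56 .98 .1 0 0 0;.56 .98 .1 0 0 0;.56 .98 .1 0 0 0' -1 5
python3 -m handwheel '0 0 0 .228 -.974 0;0 0 0 .228 -.974 0;0 0 0 .228 -.974 0;0 0 0 .228 -.974 0;0 0 0 .228 -.974 0;0 0 0 .228 -.974 0;0 0 0 .228 -.974 0;0 0 0 .228 -.974 0;0 0 0 .228 -.974 0;0 0 0 .228 -.974 0;0 0 0 .228 -.974 0;0 0 0 .228 -.974 0;0 0 0 0 0 0;0 0 0 0 0 0'
python3 -c "
from h import *
s=telemetry.state();print(s['t'],s['qpos'],s['tool_pos'],s['ee_rot'],s['force'])"
```

```text
t: 2.48
tool_pos: [0.4199, -0.1257, 0.2775]
ee_rot: [-3.14, 0.001, 0.233]
force: [0.3, 0.3, -0.5]
grip_width: 0.0005
gripper_force: 0.0
t: 4.22
tool_pos: [0.4211, -0.1277, 0.2781]
ee_rot: [3.139, -1.047, 0.234]
force: [-0.5, -0.4, 0.2]
grip_width: 0.0003
gripper_force: 0.0
4.225 [-1.46222183 -0.16326754  2.3247065   1.06622454  1.3784713  -0.57524075] [ 0.42111048 -0.12770879  0.27805891] [ 3.13899506 -1.04653332  0.23374453] [-0.47440528 -0.35464421  0.22133514]
```

```bash
python3 -m handwheel '.3 .1 -.96 0 0 0;.3 .1 -.96 0 0 0;.3 .1 -.96 0 0 0;.3 .1 -.96 0 0 0;.3 .1 -.96 0 0 0;.3 .1 -.96 0 0 0;0 0 0 0 0 0;0 0 0 0 0 0'
python3 - <<'E'
from h import *
s=telemetry.state();print(s['qpos'],s['tool_pos'],s['ee_rot'])
tiles=[]
for n in("scene","top"):
    im=imaging.read_camera(n)
    u,v=proj(n,[.51,-.1,.1])[0].astype(int); c=im[v-37:v+38,u-50:u+50,::-1]
    tiles.append(cv2.resize(c,(800,600) if 0 else (640,480),interpolation=cv2.INTER_CUBIC)); print(n,u-50,v-37)
    cv2.imwrite(f"pics/{n}1.png",tiles[-1]); 
    print(n,proj(n,[s['tool_pos'],[.534,-.097,.092]]))
cv2.imwrite("pics/both1.png",cv2.resize(np.hstack(tiles),(800,300),interpolation=cv2.INTER_AREA))
E
```

```text
t: 5.22
tool_pos: [0.4664, -0.1135, 0.1348]
ee_rot: [3.136, -1.048, 0.237]
force: [-0.3, 0.8, -0.9]
grip_width: 0.0011
gripper_force: 0.0
[-1.24745403  0.24006347  2.58235038  1.47776835  1.04823361 -1.20507844] [ 0.46640923 -0.11348937  0.13482062] [ 3.13612395 -1.04816638  0.23698812]
scene 194 136
scene [[251.5112348  156.21769517]
 [239.26429588 180.04800252]]
top 295 177
top [[353.27785048 230.29720553]
 [343.74292027 206.23213115]]
```

View pics/both1.png

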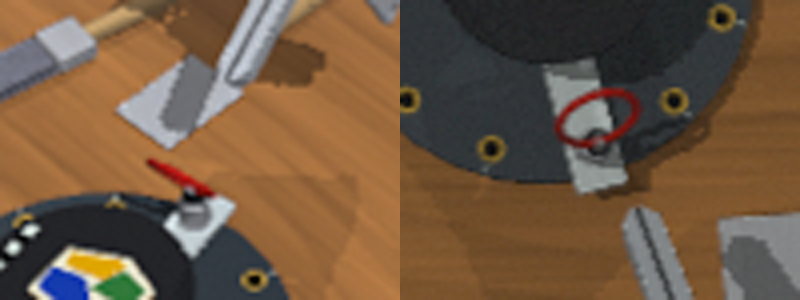

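The left crop shows the shut fingers short of and above the red ring, which is at (180,178). In the top crop the fingertip at (640,208) points at the ring, centred at (597,118), in line with the arm.

```bash
python3 -m handwheel '.43 .1 -.255 0 0 0;.43 .1 -.255 0 0 0;.43 .1 -.255 0 0 0;.43 .1 -.255 0 0 0;.43 .1 -.255 0 0 0;0 0 0 0 0 0;0 0 0 0 0 0'
python3 - <<'E'
from h import *
s=telemetry.state();print(s['qpos'],s['tool_pos'],s['ee_rot'])
tiles=[]
for n in("scene","top"):
    im=imaging.read_camera(n)
    u,v=proj(n,[.52,-.1,.1])[0].astype(int); c=im[v-37:v+38,u-50:u+50,::-1]
    tiles.append(cv2.resize(c,(400,300),interpolation=cv2.INTER_CUBIC)); print(n,u-50,v-37)
cv2.imwrite("pics/both2.png",np.hstack(tiles))
E
```

```text
t: 6.2
tool_pos: [0.5196, -0.1014, 0.1029]
ee_rot: [3.136, -1.048, 0.235]
force: [0.2, -0.0, -0.5]
grip_width: 0.0005
gripper_force: 0.0
[-1.02217375  0.3755502   2.57599454  1.77824789  0.99848961 -1.3588507 ] [ 0.51963435 -0.1013852   0.10286419] [ 3.13632632 -1.04821317  0.23500138]
scene 191 138
top 295 174
```

View pics/both2.png

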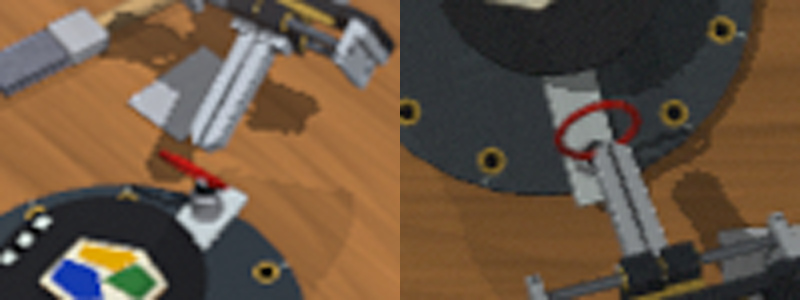

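The tip is just in front of the ring and centred on it: tip at (603,148), ring centre at (598,129) in the top crop. I'll insert it now.

```bash
python3 -m handwheel '.32 .085 -.19 0 0 0;.32 .085 -.19 0 0 0;.32 .085 -.19 0 0 0;.32 .085 -.19 0 0 0;0 0 0 0 0 0;0 0 0 0 0 0'
python3 -m handwheel '0 0 .1 0 0 0;0 0 .1 0 0 0;0 0 0 0 0 0'
```

```text
t: 7.05
tool_pos: [0.5516, -0.0926, 0.0832]
ee_rot: [3.139, -1.048, 0.233]
force: [0.8, -0.0, 0.9]
grip_width: 0.0005
gripper_force: 0.0
t: 7.42
tool_pos: [0.5517, -0.0928, 0.0886]
ee_rot: [3.137, -1.048, 0.234]
force: [-0.2, 0.3, 0.5]
grip_width: 0.0005
gripper_force: 0.0
```

```bash
python3 -m handwheel '0 0 .1 0 0 0;0 0 .08 0 0 0;0 0 0 0 0 0'
python3 -m handwheel '0 0 .08 0 0 0;0 0 0 0 0 0'
python3 -m handwheel '0 0 .08 0 0 0;0 0 0 0 0 0'
python3 -m handwheel '0 0 .08 0 0 0;0 0 0 0 0 0'
```

```text
t: 7.8
tool_pos: [0.5517, -0.0927, 0.0928]
ee_rot: [3.138, -1.048, 0.234]
force: [0.0, -0.2, 0.3]
grip_width: 0.0004
gripper_force: 0.0
t: 8.05
tool_pos: [0.5515, -0.0927, 0.0944]
ee_rot: [3.139, -1.047, 0.233]
force: [-0.3, 0.6, -0.8]
grip_width: 0.0004
gripper_force: 0.5
t: 8.3
tool_pos: [0.5511, -0.0927, 0.0956]
ee_rot: [3.14, -1.045, 0.232]
force: [-0.7, 0.1, -5.4]
grip_width: 0.0007
gripper_force: 2.5
t: 8.55
tool_pos: [0.5513, -0.0927, 0.098]
ee_rot: [3.139, -1.046, 0.232]
force: [-0.9, -1.0, -6.2]
grip_width: 0.0002
gripper_force: 3.0
```

```bash
python3 -m handwheel '0 0 .1 0 0 0;0 0 .1 0 0 0;0 0 0 0 0 0'
python3 -m handwheel '0 0 .1 0 0 0;0 0 0 0 0 0'
python3 -m handwheel '0 0 .07 0 0 0;0 0 0 0 0 0;0 0 0 0 0 0'
```

```text
t: 8.93
tool_pos: [0.5513, -0.0927, 0.1033]
ee_rot: [3.138, -1.046, 0.233]
force: [-0.6, -0.3, -8.6]
grip_width: 0.0006
gripper_force: 4.0
t: 9.18
tool_pos: [0.5514, -0.0926, 0.1058]
ee_rot: [3.139, -1.046, 0.233]
force: [-2.3, -0.6, -9.0]
grip_width: 0.0006
gripper_force: 4.4
t: 9.55
tool_pos: [0.5515, -0.0926, 0.1076]
ee_rot: [3.14, -1.047, 0.232]
force: [-2.4, -2.0, -10.4]
grip_width: -0.0001
gripper_force: 4.9
```

```bash
python3 -m handwheel '-.037 .176 0 0 0 -.5;0 0 0 0 0 0;-.029 .178 0 0 0 -.5;0 0 0 0 0 0'
python3 -m handwheel '-.021 .179 0 0 0 -.5;0 0 0 0 0 0;-.013 .179 0 0 0 -.5;0 0 0 0 0 0;-.005 .18 0 0 0 -.5;0 0 0 0 0 0;.0025 .18 0 0 0 -.5;0 0 0 0 0 0;0 0 0 0 0 0'
python3 - <<'E'
from h import *
tiles=[]
for n in("scene","top"):
    im=imaging.read_camera(n)
    u,v=proj(n,[.52,-.07,.1])[0].astype(int); c=im[v-37:v+38,u-50:u+50,::-1]
    tiles.append(cv2.resize(c,(400,300),interpolation=cv2.INTER_CUBIC)); print(n,u-50,v-37)
cv2.imwrite("pics/both3.png",np.hstack(tiles))
E
```

```text
t: 10.05
tool_pos: [0.5488, -0.0818, 0.107]
ee_rot: [-3.14, -1.045, 0.144]
force: [-7.4, 0.1, -9.9]
grip_width: 0.0006
gripper_force: 6.0
t: 11.18
tool_pos: [0.5482, -0.0644, 0.1068]
ee_rot: [-3.141, -1.045, -0.029]
force: [-7.1, 1.8, -9.0]
grip_width: 0.0006
gripper_force: 6.9
scene 198 143
top 284 174
```

View pics/both3.png

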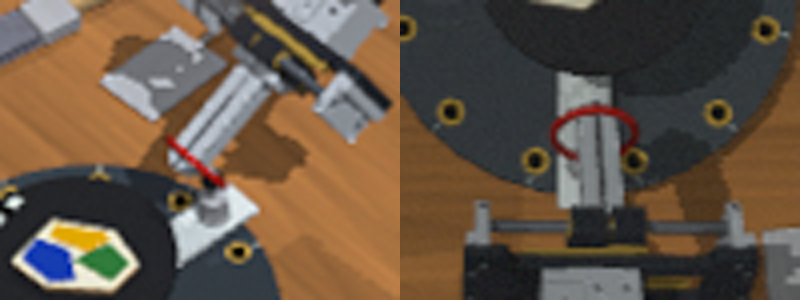

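Halfway: the arm is pointing straight at the robot with the pin between two holes, at (537,160) and (633,160) in the top crop, and the ring is still seated on the finger. I'll carry on the swing.

```bash
python3 -m handwheel '.01 .18 .03 0 0 -.5;0 0 0 0 0 0;.018 .179 0 0 0 -.5;0 0 0 0 0 0;.026 .178 0 0 0 -.5;0 0 0 0 0 0;.034 .177 0 0 0 -.5;0 0 0 0 0 0;.041 .175 0 0 0 -.5;0 0 0 0 0 0;.025 .09 0 0 0 -.3;0 0 0 0 0 0;0 0 0 0 0 0'
python3 - <<'E'
from h import *
C=np.array([.652,-.0695]);s=telemetry.state();p=s['tool_pos'];print(p,s['ee_rot'],np.degrees(np.arctan2(*(p[:2]-C)[::-1]))%360,np.hypot(*(p[:2]-C)))
tiles=[]
for n in("scene","top"):
    im=imaging.read_camera(n); cv2.imwrite(f"pics/{n}4.png",im[:,:,::-1])
    u,v=proj(n,[.53,-.05,.1])[0].astype(int); c=im[v-37:v+38,u-50:u+50,::-1]
    tiles.append(cv2.resize(c,(400,300),interpolation=cv2.INTER_CUBIC)); print(n,u-50,v-37)
    for a in (163.2,193.2):
        e=np.r_[np.cos(np.radians(a)),np.sin(np.radians(a))]; r=np.r_[C+.121*e,.104]; print(proj(n,r))
    m=redblobs(im); v,u=np.nonzero(m); g=np.array([(x,y) for x,y in zip(u,v) if np.hypot(*(onz(n,(x,y),.105)[:2]-C))<.17]); print(g.min(0),g.max(0),(g.min(0)+g.max(0))/2)
cv2.imwrite("pics/both4.png",np.hstack(tiles))
E
```

```text
t: 12.9
tool_pos: [0.5519, -0.0408, 0.1072]
ee_rot: [3.14, -1.044, -0.273]
force: [-6.3, 2.9, -9.2]
grip_width: 0.0002
gripper_force: 7.1
[ 0.55191851 -0.04077784  0.10716222] [ 3.14000216 -1.04378374 -0.27263269] 163.98716879655584 0.10412140640023418
scene 200 149
[[252.44883444 189.06174264]]
[[238.95228776 177.41431264]]
[246 182] [258 196] [252. 189.]
top 276 170
[[320.69941755 205.35926315]]
[[344.36909089 205.60422592]]
[311 199] [332 210] [321.5 204.5]
```

View pics/both4.png

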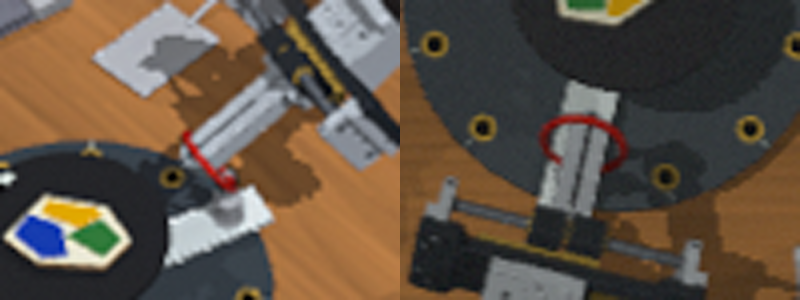

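The pin is about 1° short of the next hole; the ring at (583,145) in the top crop is still seated on the finger. I'll advance the last bit and then lower in steps, watching the force.

```bash
python3 -m handwheel '.018 .062 0 0 0 -.18;0 0 0 0 0 0;0 0 -.06 0 0 0;0 0 -.06 0 0 0;0 0 0 0 0 0'
python3 -m handwheel '0 0 -.06 0 0 0;0 0 0 0 0 0'
python3 -m handwheel '0 0 -.06 0 0 0;0 0 0 0 0 0'
```

```text
t: 13.62
tool_pos: [0.5523, -0.0396, 0.1043]
ee_rot: [3.14, -1.044, -0.289]
force: [-7.6, 2.8, -8.5]
grip_width: 0.0001
gripper_force: 6.9
t: 13.88
tool_pos: [0.5524, -0.0396, 0.1029]
ee_rot: [3.14, -1.044, -0.289]
force: [-8.8, 1.4, -7.5]
grip_width: 0.0005
gripper_force: 6.7
t: 14.12
tool_pos: [0.5524, -0.0396, 0.1016]
ee_rot: [3.14, -1.045, -0.289]
force: [-8.3, 1.6, -8.3]
grip_width: 0.0003
gripper_force: 6.6
```

```bash
python3 -m handwheel '0 0 -.06 0 0 0;0 0 -.06 0 0 0;0 0 -.06 0 0 0;0 0 0 0 0 0'
python3 -m handwheel '0 0 -.06 0 0 0;0 0 -.06 0 0 0;0 0 0 0 0 0'
python3 -m handwheel '0 0 -.08 0 0 0;0 0 -.08 0 0 0;0 0 0 0 0 0'
```

```text
t: 14.62
tool_pos: [0.5525, -0.0397, 0.0975]
ee_rot: [3.14, -1.046, -0.289]
force: [-9.8, 3.6, -5.7]
grip_width: 0.0003
gripper_force: 6.2
t: 15.0
tool_pos: [0.5532, -0.0399, 0.0953]
ee_rot: [3.141, -1.048, -0.29]
force: [-9.3, 2.5, -4.5]
grip_width: 0.0006
gripper_force: 5.0
t: 15.38
tool_pos: [0.5557, -0.0405, 0.0934]
ee_rot: [-3.141, -1.054, -0.292]
force: [-3.2, 0.1, -2.6]
grip_width: 0.0003
gripper_force: 2.4
```

```bash
python3 -m handwheel '0 0 0 0 0 0;0 0 0 0 0 0'; python3 -c "
from h import *
s=telemetry.state();print(s['qpos'],s['wrist_torque'],s['joint_torque'],s['joint_velocities'])"
```

```text
t: 15.62
tool_pos: [0.5554, -0.0403, 0.0932]
ee_rot: [3.141, -1.054, -0.291]
force: [-1.5, -1.2, -1.7]
grip_width: 0.0005
gripper_force: 1.1
[-0.0528529   0.42530827  2.65064653  3.3903062   0.9898315  -1.58970917] [ 0.11236971  0.61910458 -0.17738079] [ 3.78195439e-01 -2.83228970e+01 -3.55693974e+00 -4.15868741e-01
  5.05359337e+00  1.68261799e-02] [ 0.0032191  -0.00011778  0.0004176   0.00497706 -0.00320498 -0.00104115]
```

```bash
python3 -m handwheel '-.03 .01 -.05 .144 .479 0;-.03 .01 -.05 .144 .479 0;-.03 .01 -.06 .144 .479 0;-.03 .01 -.06 .144 .479 0;0 0 0 0 0 0;0 0 0 0 0 0'; python3 -c "
from h import *
s=telemetry.state();print(s['qpos'])"
```

```text
t: 16.38
tool_pos: [0.5515, -0.0391, 0.0868]
ee_rot: [3.14, -0.877, -0.29]
force: [-0.6, 0.7, -0.4]
grip_width: 0.0005
gripper_force: 0.0
[-0.08450841  0.24290864  2.5001156   3.48359753  0.49197765 -1.74242528]
```

```bash
python3 -m handwheel '0 0 -.08 0 0 0;0 0 -.08 0 0 0;0 0 0 0 0 0'; python3 -m handwheel '-.15 .044 .128 0 0 0;-.15 .044 .128 0 0 0;-.15 .044 .128 0 0 0;-.15 .044 .128 0 0 0;0 0 0 0 0 0';  python3 -c "
from h import *
s=telemetry.state();print(s['qpos'])"
```

```text
t: 16.75
tool_pos: [0.5502, -0.0388, 0.0809]
ee_rot: [3.139, -0.872, -0.289]
force: [1.1, 1.2, -0.4]
grip_width: 0.0004
gripper_force: 0.0
t: 17.38
tool_pos: [0.5352, -0.0343, 0.095]
ee_rot: [3.14, -0.874, -0.29]
force: [-0.3, -0.5, 0.5]
grip_width: 0.0005
gripper_force: 0.0
[-0.07151411  0.20007175  2.51530118  3.524277    0.46484605 -1.774597  ]
```

Clear, with no contact force. I'll retract fully and check.

```bash
python3 -m handwheel '-.29 .088 .256 0 0 0;-.29 .088 .256 0 0 0;-.29 .088 .3 0 0 0;-.29 .088 .3 0 0 0;-.29 .088 .35 0 0 0;-.29 .088 .5 0 0 0;-.29 .088 .6 0 0 0;-.29 .088 .7 0 0 0;-.2 .1 .8 0 0 0;-.2 .1 .8 0 0 0;0 0 0 0 0 0;0 0 0 0 0 0'
python3 - <<'E'
from h import *
C=np.array([.652,-.0695]); tiles=[]
for n in("scene","top"):
    im=imaging.read_camera(n); cv2.imwrite(f"pics/{n}5.png",im[:,:,::-1])
    u,v=proj(n,[.57,-.05,.1])[0].astype(int); c=im[v-37:v+38,u-50:u+50,::-1]
    tiles.append(cv2.resize(c,(400,300),interpolation=cv2.INTER_CUBIC))
    for z in(.092,.102):
        a=np.radians(163.2); print(n,z,proj(n,np.r_[C+.121*np.r_[np.cos(a),np.sin(a)],z]))
    m=redblobs(im); v,u=np.nonzero(m); g=np.array([(x,y) for x,y in zip(u,v) if np.hypot(*(onz(n,(x,y),.095)[:2]-C))<.17]); print(g.min(0),g.max(0),(g.min(0)+g.max(0))/2)
# sherd motion: white/colour diff at table
    b=cv2.imread(f"pics/{n}0.png")[:,:,::-1]; q=proj(n,[.652,-.0695,.094])[0].astype(int); sl=np.s_[q[1]-14:q[1]+12,q[0]-16:q[0]+16]
    print('sherd diff',np.abs(im[sl].astype(int)-b[sl]).mean(), cv2.phaseCorrelate(np.float32(b[sl].mean(2)),np.float32(im[sl].mean(2))))
cv2.imwrite("pics/both5.png",np.hstack(tiles))
E
```

```text
t: 18.88
tool_pos: [0.4707, -0.0249, 0.1896]
ee_rot: [-3.12, -0.904, -0.293]
force: [0.5, -0.1, 0.1]
grip_width: 0.0004
gripper_force: 0.0
scene 0.092 [[252.60497191 191.68390769]]
scene 0.102 [[252.47499163 189.50102511]]
[246 185] [258 198] [252.  191.5]
sherd diff 6.5733173076923075 ((-0.05937851615275136, 0.4103468351510795), 0.9573719099991851)
top 0.092 [[320.37633794 205.91535866]]
top 0.102 [[320.64508043 205.45279002]]
[311 200] [331 213] [321.  206.5]
sherd diff 6.0733173076923075 ((0.11239305142924216, 0.548365980848029), 0.9983078020590322)
```

View pics/both5.png

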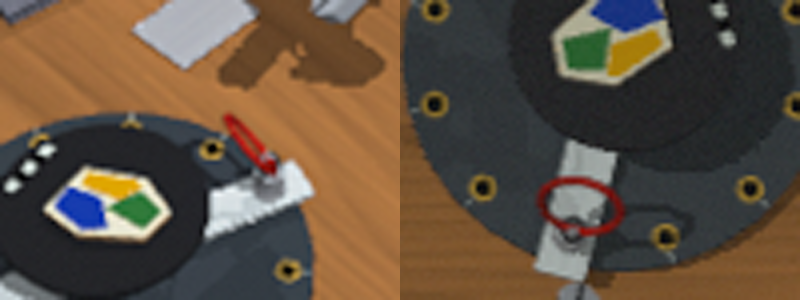

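The ring is at its home height: row 191.5 in the scene view, against 191.7 expected at home and 189 when lifted. It stands at the next hole, the sherd is in place, and the robot is clear.

```bash
python3 -c "
from rig import job_done
print(job_done())"
```

```text
the job is handed in; nothing more can be done
None
```

The lamp arm is swung one hole clockwise, and by the camera check the pin is home in the next hole. The robot touched only the ring and is clear of the bench, and the job was handed in at about 19 s.

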